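# Unhook the orange module from the keyhole stand

## Task

The orange module hangs by the keyhole in its back on a headed stud of the grey stand. Raise it until the stud's head is at the wide end of the keyhole, take it straight off the panel, and stand it upright in the middle of the black mat, setting it down gently. Leave the blue module hanging where it is.

Things in the scene. Friction and masses are not known exactly. Their poses are not given: they have to be found in the camera images.
- orange_module: Orange box 46 mm deep (x) x 80 wide (y) x 100 high, 0.18-0.35 kg, black grip on top. Origin: centre of its underside; z up, x from front (dark window) to back, back face at x = +23 mm. Starts hung on either stud, back to the panel, its x along the stand's x, leaning at most 3 degrees, underside 40 mm above the worktop. Stands stably on its flat underside.
- orange_grip (a point): Middle of the orange module's black grip, 130 mm above the module's underside, over its origin. The grip is an upright block 16 mm (module x) x 30 mm (module y), reaching from 100 to 151 mm above the underside; pinch it from above, fore and aft or across.
- orange_keyhole (a point): Centre of the wide end of the keyhole in the orange module's 4 mm back plate, 38 mm above its underside, on the back face. Wide end: round, 38 mm diameter; from it a 14 mm slot runs up. Hung, the stud sits at the slot's top, 32 mm above this point. Raise 32 mm (24 to 40 will do; over 45 it jams), then move 13 mm or more along the stand's -x to come off; side play 2 mm.
- blue_module: The same module in blue, hung in the same way on the other stud, 140 mm beside the orange one. It is to stay hung there.
- stand: Fixed grey stand: upright panel 300 mm wide (y), 10 thick, 138 high, base plate behind it. Origin: on the worktop under the middle of the panel's front face; x points into the panel, modules hang on its -x side; z up. Two studs on the front face at y = +70 and -70 mm, z = 110 mm: shank 10 mm diameter, head 22 mm diameter, 6.5 to 11.5 mm before the face. Place and yaw vary.
- mat: Fixed square black rubber mat with a thin yellow border line, 160 x 160 mm, 4 mm thick. Origin: centre of its underside, on the worktop; z up. Its place and yaw vary.
Things that resemble listed ones, but are neither listed nor needed, are in the scene too. Several things have the shape of the orange_module; the one meant has the colours described above.

How it is judged (in metres and radians):
On the way:
1. the orange module is raised at least 22 mm while its back is still within 8 mm of the stand's panel (z of orange_module in the frame of stand above 0.062 m and x of orange_module in the frame of stand above -0.031 m).
At the end, for the whole second after the job is handed in: The orange module stands upright (within 6 degrees) and still with its underside on the mat, its middle within 40 mm of the mat's middle; the blue module hangs within 15 mm of where it was (horizontal distance between orange_module and mat below 0.04 m and z of orange_module in the frame of mat below 0.008 m and angle between orange_module's own z axis and vertical below 0.1 rad and linear speed of orange_module below 0.02 m/s and distance of blue_module from where it was at the start of the episode below 0.015 m); the robot touches nothing.
It fails at once if the orange module is dropped or slammed onto the mat (more than 80 N) (contact force between orange_module and mat above 80 N).
It fails at once if the blue module is lifted or knocked more than 25 mm from its place (distance of blue_module from where it was at the start of the episode above 0.025 m).
It also fails if it takes over 48 s, if anything falls off the work surface, if the arm or the gripper's body presses on something with over 40 N, if the wrist force passes 120 N, or if a joint passes its speed limit or range.

## Robot

A 6-joint arm with a two-finger parallel gripper is mounted at the origin on a cart in front of the work surface, level with it; the furniture and walls round the work are solid. World frame = base frame: x ahead of the robot, y to its left, z up, the work surface at z = 0. Lengths are in m, angles in degrees, forces in N, time in s.
With the tool pointing down it reaches from about 0.4 to 0.825 m from the base axis. Payload 7 kg.
Tool frame: the origin (TCP) lies on the centre line of the jaws, within the pads' length; the fingertips stand 22 mm ahead of it and the grasp point (between the pads) lies 3 mm ahead of it; z points along the fingers, y is the line along which they close (so a half turn about z gives the same grasp; the last joint's range is limited). The gripper opens to 88 mm and grips with 3 to 60 N. Pads are 19 mm wide; open, the fingers measure 130 mm over their backs; the gripper's body (78 mm by 193 mm) begins 47 mm behind the grasp point.
Start: joints at [79.532, 20.546, 0.682, 0, -70.136, -16.507], TCP at [0.306, 0.602, 0.249] pointing down, gripper open.
Joint ranges: [-176.03, 176.03], [-82.01, 121.73], [-58.28, 71.71], [-173.87, 95.51], [-174.79, -0.11], [-173.66, 173.66]. Speed limits (degrees/s): [136.94, 136.94, 172.46, 180, 180, 180].

## Interface

Orientations are given as [roll, pitch, yaw] about the fixed x, y, z axes, in that order (R = Rz(yaw) Ry(pitch) Rx(roll)).
In Python, from plant import get_state, cams, r gives the robot as it stands.
- The arm moves only by the tool apply_moves, never from a script. Its argument "targets" is a list of rows, each an object with "dp": the shift along the world's x, y, z in m, a list of three; "yaw": the turn about the world's z in degrees. In form: [{"dp": [x, y, z], "yaw": yaw}, ...]. A call has 1 to 20 rows; each row is the pose to reach, as a shift and turn from the pose commanded when the call began; what a row does not reach only later rows make up. A row lasts 1/12 s, in which the tool goes at most 41.7 mm and 7.16 degrees, less where a joint would pass 70% of its speed; a pose out of reach is approached as far as the arm can. A call with a gripper value outside its range is refused whole. "grip" is the gripper command: -1 is fully open, 1 is shut, values between are in proportion, set as the call begins (left out, the last holds). The fingers move at their own pace and stop on an object; "squeeze" is the grip in N (left out, the last holds). Time passes only in rows, so rows that repeat a pose let the fingers close. It gives the time, the measured TCP pose, the force, the opening and the grip force at its end, in the units of the state.
- get_state(): the state, without advancing time (a new reading comes with each control period).
- cams.capture(name): name is "side" or "top" or "wrist"; returns a dict with "image" (420x560x3 uint8, red, green, blue), "range_z" (420x560 float32, m along the optical axis (not along the pixel's ray), 0 where there is no reading), "fx", "fy", "cx", "cy" (pixels), "R" (3x3) and "t" (3): a world point X has camera coordinates R X + t; the wrist camera has in their place "T_tool_cam" (4x4, takes a point from camera to tool coordinates, whose origin is the TCP and whose axes are the flange's). Camera axes: x right, y down, z forward; pixel columns grow to the right and rows downward; lengths in m; the calibration is good to about 2 mm. The wrist camera is an equidistant fisheye: a pixel r from the principal point sees the ray r / f radians off the axis. A picture is of the moment at which its call begins: read the wrist's pose just before it.
- r.close_job(): hands the job in; it is judged then, once.
The state is a dict: "time_s": time; "joints": joint angles; "qd": joint speeds; "joint_torque": joint torques, N m; "tcp_pos": TCP position; "eef_rot": TCP orientation; "contact_force": force on the tool from outside, world axes, zero at the start; "moment": the same for the moment, N m; "gripper_width": finger opening in m; "gripper_force": force on a finger pad.
Only numpy, scipy, OpenCV 4.12 (cv2) and the standard library are available. Lean on these libraries where they do the work, as an engineer would, in place of code of your own. Each camera call takes 0.05 s, during which the arm holds its last target. There are 200 camera calls.

## Working session

There is one attempt and no reset: what is moved stays moved. The work goes in short steps, Python scripts to look and compute and a tool call to move; the robot and the scene stay as the last step left them, time stands still between calls to the robot, and variables do not carry over. Pictures are saved under pics/ and viewed, at most 10 in all, crops included, and the job is handed in when it is done.

Besides the shell and the picture viewer there is one more tool, called after "Request:" as a command line: name --argument value ..., lists and objects as JSON in quotes. apply_moves: Moves the arm, as the interface text tells. Its arguments: {"type":"object","properties":{"targets":{"type":"array","items":{"type":"object","properties":{"dp":{"type":"array","items":{"type":"number"}},"yaw":{"type":"number"}}}},"grip":{"type":"number"},"squeeze":{"type":"number"}},"required":["targets"]}

```bash
mkdir -p pics; ls; cat > h.py <<'E'
import numpy as np, cv2
from plant import get_state, cams, r
def cap(n):
    c=cams.capture(n); np.savez('/tmp/%s.npz'%n,**{k:np.array(v) for k,v in c.items()}); return c
def pts(c):
    z=np.array(c['range_z']); v,u=np.mgrid[:z.shape[0],:z.shape[1]]
    P=np.stack([(u-c['cx'])/c['fx']*z,(v-c['cy'])/c['fy']*z,z],-1)
    W=(P-np.array(c['t']))@np.array(c['R']); W[z<=0]=np.nan
    return W
E
python3 - <<'E'
from h import *
s=get_state(); print(s['time_s'],s['tcp_pos'],s['eef_rot'],s['gripper_width'])
for n in('top','side'):
    c=cap(n); cv2.imwrite(f'pics/{n}0.png',c['image'][:,:,::-1]); print(n,c['R'],c['t'],c['fx'])
E
```

```text
pics
0.0 [0.30602095 0.60112811 0.2476137 ] [ 1.79903428e+02 -1.04820637e-02 -2.69848942e+01] 0.08792187191717236
top [[ 0.00738341 -0.99956223  0.02865008]
 [-0.9818469  -0.01267699 -0.18925104]
 [ 0.18953139 -0.02673267 -0.98151068]] [0.04817686 0.49007122 1.03802195] 406.9363058252998
side [[ 0.98318707 -0.18100026 -0.02412676]
 [-0.12312039 -0.55953403 -0.81961152]
 [ 0.13485016  0.80880194 -0.57241144]] [-0.46655862  0.16450176  1.39141151] 490.21832379092797
```

View pics/top0.png

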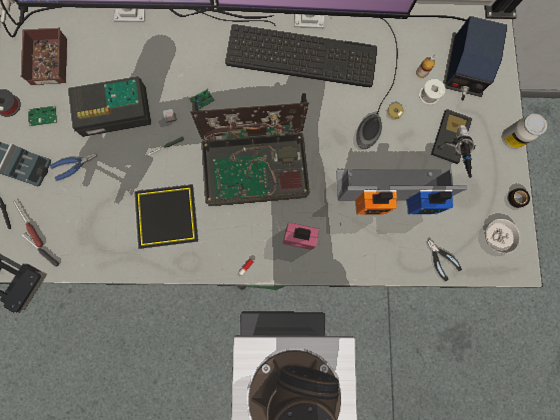

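View pics/side0.png

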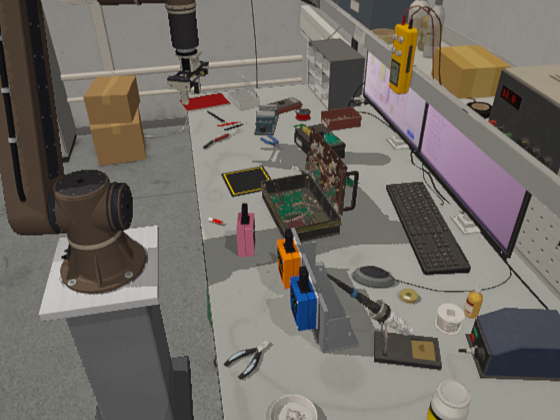

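The top view shows the orange module at (376,203), the blue one at (430,202) and the stand panel at about (400,185). A pink look-alike stands free at (301,236), and the yellow-bordered mat is at (166,216). Only the (376,203) module is orange and hung on the stand, so that is the one meant. Next I'll measure it and make an enlarged crop to confirm.

```bash
cat > m.py <<'E'
from h import *
def masks(c):
    H=cv2.cvtColor(np.array(c['image']),cv2.COLOR_RGB2HSV); h,s,v=cv2.split(H)
    return dict(orange=(h>=7)&(h<=17)&(s>180)&(v>90), blue=(h>105)&(h<120)&(s>150)&(v>60), yellow=(h>24)&(h<34)&(s>150)&(v>110)),H
def big(m):
    n,l,st,ce=cv2.connectedComponentsWithStats(m.astype(np.uint8),connectivity=8)
    k=1+np.argmax(st[1:,4]); return l==k, st[k]
E
python3 - <<'E'
from m import *
for n in('top','side'):
    d=np.load(f'/tmp/{n}.npz'); c={k:d[k] for k in d}; W=pts(c); M,H=masks(c)
    print('==',n)
    for k in('orange','blue'):
        b,st=big(M[k]); P=W[b]; P=P[~np.isnan(P[:,0])]
        print(k,st,len(P),'med',np.median(P,0).round(4),'zmax pct',np.percentile(P[:,2],[5,50,95]).round(4))
        if n=='top':
            T=P[abs(P[:,2]-.14)<.006]
            if len(T)>10:
                (cx,cy),(w,h),a=cv2.minAreaRect((T[:,:2]*1000).astype(np.float32)); print('top face',len(T),cx,cy,w,h,a, np.median(T[:,2]))
    b,st=big(M['yellow']&(np.nan_to_num(W[...,2],nan=9)<.03)); 
    P=W[b];P=P[~np.isnan(P[:,0])]
    print('mat',st,cv2.minAreaRect((P[:,:2]*1000).astype(np.float32)),np.median(P[:,2]))
    if n=='top':
        for lo,hi,nm in((.125,.146,'panel top'),(.17,.21,'grips')):
            m=(W[...,2]>lo)&(W[...,2]<hi); m[:, :325]=0; m[:,475:]=0; m[:150]=0; m[230:]=0
            if nm=='panel top': m&=(H[...,1]<60)
            k,l,st,ce=cv2.connectedComponentsWithStats(m.astype(np.uint8))
            for i in range(1,k):
                if st[i,4]>15:
                    P=W[l==i]; print(nm,st[i],np.median(P,0).round(4),cv2.minAreaRect((P[:,:2]*1000).astype(np.float32)))
d=np.load('/tmp/top.npz'); im=d['image'][150:235,290:480,::-1]; cv2.imwrite('pics/crop.png',cv2.resize(im,None,fx=4,fy=4,interpolation=cv2.INTER_CUBIC))
E
```

```text
== top
orange [356 192  41  22 508] 507 med [ 0.4812 -0.1763  0.1374] zmax pct [0.0636 0.1374 0.142 ]
top face 330 489.5039978027344 -200.01683044433594 40.44370651245117 79.76876831054688 0.7737576961517334 0.13907497772186778
blue [409 192  44  22 376] 373 med [ 0.4814 -0.3185  0.1381] zmax pct [0.0847 0.1381 0.1417]
top face 280 492.4343566894531 -339.4273376464844 38.99680709838867 80.90029907226562 0.022373439744114876 0.1389322736722039
mat [138 188  57  58 383] ((466.1640625, 353.59576416015625), (145.6221160888672, 146.20233154296875), 7.380916595458984) 0.004192061811709952
panel top [346 185 121   8 593] [ 0.5208 -0.2651  0.1377] ((519.8471069335938, -269.3928527832031), (15.654425621032715, 299.4560852050781), 1.1352505683898926)
panel top [373 195  15   8  28] [ 0.4846 -0.1876  0.1428] ((491.798583984375, -199.47848510742188), (33.90692138671875, 17.867782592773438), 88.1930160522461)
panel top [429 195  16   8  40] [ 0.4876 -0.3302  0.1432] ((488.8020324707031, -337.49859619140625), (39.03282928466797, 16.18975067138672), 66.19017791748047)
grips [463 156   9  18 110] [ 0.5723 -0.4001  0.1858] ((569.6691284179688, -399.4629821777344), (17.275508880615234, 56.29902267456055), 64.85111999511719)
grips [435 191  17   8 117] [ 0.4943 -0.3371  0.189 ] ((494.2358093261719, -339.560546875), (30.434995651245117, 16.548276901245117), 89.79854583740234)
grips [378 192  15   8 111] [ 0.4902 -0.1974  0.1891] ((490.9429016113281, -199.48939514160156), (14.682608604431152, 30.831506729125977), 0.06140365079045296)
== side
orange [277 238  23  50 598] 592 med [ 0.4815 -0.2397  0.1231] zmax pct [0.0562 0.1231 0.1397]
blue [291 276  26  55 888] 884 med [ 0.4879 -0.3801  0.1137] zmax pct [0.0516 0.1137 0.1392]
mat [224 174  11  21  37] ((395.93902587890625, 343.43157958984375), (6.765908718109131, 143.84335327148438), 7.745848178863525) 0.0027669327626897587
```

View pics/crop.png

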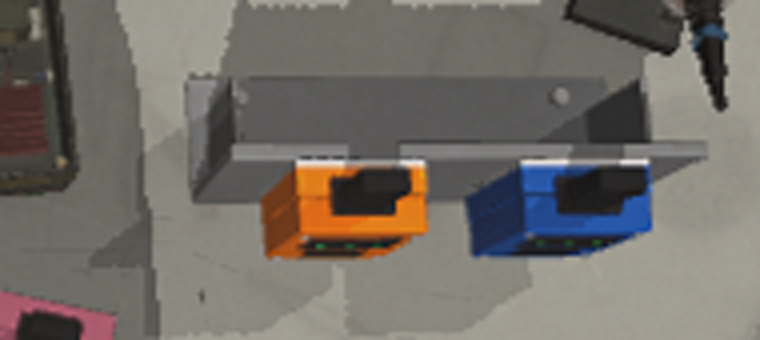

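The crop shows the orange module with its black grip and dark front window hung on the left stud, and the blue one hung beside it, so it is the one described. The stand's yaw is about +1.2°. The orange grip is at (0.491, -0.1995), and the mat's centre is at (0.466, 0.3535) with a yaw of about 7°. I'll move over it, closing across y.

Request:
apply_moves --targets '[{"dp": [0, 0, 0.015], "yaw": 0}, {"dp": [0, -0.01, 0.035], "yaw": 1}, {"dp": [0.005, -0.03, 0.05], "yaw": 3}, {"dp": [0.012, -0.06, 0.05], "yaw": 5}, {"dp": [0.02, -0.095, 0.05], "yaw": 7}, {"dp": [0.03, -0.13, 0.05], "yaw": 9}, {"dp": [0.04, -0.165, 0.05], "yaw": 11}, {"dp": [0.05, -0.2, 0.05], "yaw": 13}, {"dp": [0.06, -0.235, 0.05], "yaw": 15}, {"dp": [0.07, -0.27, 0.05], "yaw": 17}, {"dp": [0.08, -0.305, 0.05], "yaw": 19}, {"dp": [0.09, -0.34, 0.05], "yaw": 21}, {"dp": [0.1, -0.375, 0.05], "yaw": 23}, {"dp": [0.11, -0.41, 0.05], "yaw": 25}, {"dp": [0.12, -0.445, 0.05], "yaw": 27}, {"dp": [0.13, -0.48, 0.05], "yaw": 28.2}, {"dp": [0.14, -0.515, 0.05], "yaw": 28.2}, {"dp": [0.15, -0.55, 0.05], "yaw": 28.2}, {"dp": [0.16, -0.58, 0.05], "yaw": 28.2}, {"dp": [0.165, -0.6, 0.05], "yaw": 28.2}]' --grip -1

```text
time_s: 1.77
tcp_pos: [0.4713, -0.001, 0.2983]
eef_rot: [180.0, 0.0, 1.2]
contact_force: [0.2, 0.3, 0.3]
gripper_width: 0.0878
gripper_force: 0.0
```

Request:
apply_moves --targets '[{"dp": [0.003, -0.03, 0], "yaw": 0}, {"dp": [0.006, -0.06, 0], "yaw": 0}, {"dp": [0.009, -0.09, 0], "yaw": 0}, {"dp": [0.012, -0.12, 0], "yaw": 0}, {"dp": [0.015, -0.15, 0], "yaw": 0}, {"dp": [0.018, -0.18, 0], "yaw": 0}, {"dp": [0.02, -0.195, 0], "yaw": 0}, {"dp": [0.02, -0.201, 0], "yaw": 0}, {"dp": [0.02, -0.201, 0], "yaw": 0}, {"dp": [0.02, -0.201, 0], "yaw": 0}, {"dp": [0.02, -0.201, 0], "yaw": 0}]'

```text
time_s: 2.68
tcp_pos: [0.4911, -0.1987, 0.2985]
eef_rot: [-180.0, 0.0, 1.3]
contact_force: [-0.6, 0.6, -0.3]
gripper_width: 0.0877
gripper_force: 0.0
```

```bash
python3 - <<'E'
from m import *
from scipy.spatial.transform import Rotation as Ro
s=get_state(); c=cap('wrist'); im=c['image']; print(s['tcp_pos'],s['eef_rot'],s['joints'])
cv2.imwrite('pics/w1.png',im[:,:,::-1])
T=np.array(c['T_tool_cam']); print(T.round(3),c['fx'],c['cx'],c['cy'])
Rt=Ro.from_euler('xyz',s['eef_rot'],degrees=True).as_matrix()
z=np.array(c['range_z']); v,u=np.mgrid[:420,:560]; a=(u-c['cx'])/c['fx']; b=(v-c['cy'])/c['fy']; th=np.hypot(a,b)+1e-9
k=np.tan(th)/th; P=np.stack([a*k*z,b*k*z,z],-1); P=P@T[:3,:3].T+T[:3,3]; W=P@Rt.T+np.array(s['tcp_pos']); 
M,H=masks(c)
ok=(z>0)&(th<1.3)
g=ok&(abs(W[...,2]-.190)<.006)&(abs(W[...,0]-.49)<.04)
n,l,st,ce=cv2.connectedComponentsWithStats(g.astype(np.uint8))
for i in range(1,n):
    if st[i,4]>60: Q=W[l==i]; print('grip',st[i],np.median(Q,0).round(4),cv2.minAreaRect((Q[:,:2]*1000).astype(np.float32)))
for k in('orange','blue'):
    m=M[k]&ok&(abs(W[...,2]-.14)<.006); Q=W[m]; print(k,len(Q),cv2.minAreaRect((Q[:,:2]*1000).astype(np.float32)) if len(Q) else 0, np.median(Q,0))
E
```

```text
[ 0.49105741 -0.1986602   0.2985184 ] [-1.79985713e+02  2.94400772e-03  1.25996788e+00] [-8.08431790e-01  5.05436856e+00 -1.29707916e+01 -1.49026547e-02
 -7.19782982e+01  9.20730103e+01]
[[-0.    -0.968 -0.25   0.067]
 [ 1.    -0.    -0.    -0.   ]
 [ 0.    -0.25   0.968 -0.136]
 [ 0.     0.     0.     1.   ]] 325.19226210127806 284.2491519135117 211.6512795095284
grip [270 203  38  22 777] [ 0.4931 -0.2012  0.1903] ((492.0299377441406, -201.48255920410156), (16.589126586914062, 29.282377243041992), 0.9917783737182617)
grip [433 205  33  19 578] [ 0.4959 -0.3383  0.1903] ((495.0030822753906, -340.8103942871094), (15.871546745300293, 30.897533416748047), 1.5055580139160156)
orange 216 ((492.0264892578125, -200.93270874023438), (36.69596481323242, 78.15618896484375), 0.6708900928497314) [ 0.50546501 -0.20166994  0.13957186]
blue 1454 ((493.5812072753906, -340.5906982421875), (40.490272521972656, 80.48625183105469), 1.344640851020813) [ 0.49892929 -0.31919223  0.13962125]
```

View pics/w1.png

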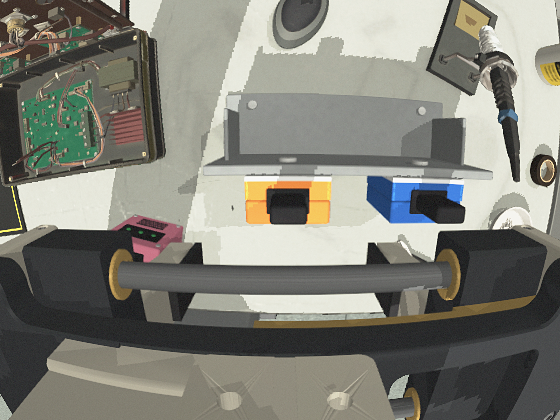

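The wrist view shows the orange grip at (288,208) between the open fingers, with blue to the right at (437,205), so they agree. Next I'll descend and close softly.

Request:
apply_moves --targets '[{"dp": [0.001, -0.002, -0.01], "yaw": 0}, {"dp": [0.001, -0.002, -0.03], "yaw": 0}, {"dp": [0.001, -0.002, -0.055], "yaw": 0}, {"dp": [0.001, -0.002, -0.08], "yaw": 0}, {"dp": [0.001, -0.002, -0.1], "yaw": 0}, {"dp": [0.001, -0.002, -0.112], "yaw": 0}, {"dp": [0.001, -0.002, -0.12], "yaw": 0}, {"dp": [0.001, -0.002, -0.125], "yaw": 0}, {"dp": [0.001, -0.002, -0.125], "yaw": 0}, {"dp": [0.001, -0.002, -0.125], "yaw": 0}]'

```text
time_s: 3.57
tcp_pos: [0.4926, -0.2013, 0.174]
eef_rot: [180.0, -0.0, 1.3]
contact_force: [0.8, 0.0, -0.3]
gripper_width: 0.0878
gripper_force: 0.0
```

Request:
apply_moves --targets '[{"dp": [0, 0, 0], "yaw": 0}, {"dp": [0, 0, 0], "yaw": 0}, {"dp": [0, 0, 0], "yaw": 0}, {"dp": [0, 0, 0], "yaw": 0}, {"dp": [0, 0, 0], "yaw": 0}, {"dp": [0, 0, 0], "yaw": 0}, {"dp": [0, 0, 0], "yaw": 0}, {"dp": [0, 0, 0], "yaw": 0}, {"dp": [0, 0, 0], "yaw": 0}, {"dp": [0, 0, 0], "yaw": 0}, {"dp": [0, 0, 0], "yaw": 0}, {"dp": [0, 0, 0], "yaw": 0}]' --grip 1 --squeeze 25

```text
time_s: 4.57
tcp_pos: [0.4921, -0.2014, 0.1735]
eef_rot: [-180.0, 0.0, 1.2]
contact_force: [-1.0, 1.5, -1.1]
gripper_width: 0.0296
gripper_force: 25.0
```

Gripped at 29.6 mm, with almost no side force. Next I'll raise it 32 mm straight up.

Request:
apply_moves --targets '[{"dp": [0, 0, 0.002], "yaw": 0}, {"dp": [0, 0, 0.005], "yaw": 0}, {"dp": [0, 0, 0.009], "yaw": 0}, {"dp": [0, 0, 0.013], "yaw": 0}, {"dp": [0, 0, 0.017], "yaw": 0}, {"dp": [0, 0, 0.021], "yaw": 0}, {"dp": [0, 0, 0.025], "yaw": 0}, {"dp": [0, 0, 0.029], "yaw": 0}, {"dp": [0, 0, 0.031], "yaw": 0}, {"dp": [0, 0, 0.032], "yaw": 0}, {"dp": [0, 0, 0.032], "yaw": 0}, {"dp": [0, 0, 0.032], "yaw": 0}]'

```text
time_s: 5.57
tcp_pos: [0.4922, -0.2015, 0.2055]
eef_rot: [-180.0, -0.0, 1.2]
contact_force: [-0.2, 0.2, -2.0]
gripper_width: 0.0297
gripper_force: 25.0
```

```bash
python3 - <<'E'
from m import *
s=get_state(); print(s['tcp_pos'],s['contact_force'],s['moment'],s['gripper_width'])
o={n:np.load(f'/tmp/{n}.npz') for n in('top','side')}
for n in('side',):
    c0=dict(o[n]); c=cap(n)
    for q in(c0,c):
        W=pts(q); M,H=masks(q)
        for k in('orange','blue'):
            b,st=big(M[k]); P=W[b]; P=P[~np.isnan(P[:,0])]; print(k,st,np.percentile(P[:,2],[2,98]).round(4),np.median(P,0).round(4))
    cv2.imwrite('pics/s2.png',cv2.resize(c['image'][180:360,220:380,::-1],None,fx=3.2,fy=3.2,interpolation=cv2.INTER_CUBIC))
E
```

```text
[ 0.49216271 -0.2014544   0.2054923 ] [-0.19049864  0.22821614 -1.99730312] [-0.00196341  0.04152402 -0.01006236] 0.029691749279661988
orange [277 238  23  50 598] [0.051  0.1416] [ 0.4815 -0.2397  0.1231]
blue [291 276  26  55 888] [0.0465 0.1405] [ 0.4879 -0.3801  0.1137]
orange [277 229  24  50 700] [0.0803 0.1718] [ 0.4843 -0.2401  0.1415]
blue [290 276  26  55 885] [0.0468 0.1403] [ 0.4878 -0.3798  0.1126]
```

View pics/s2.png

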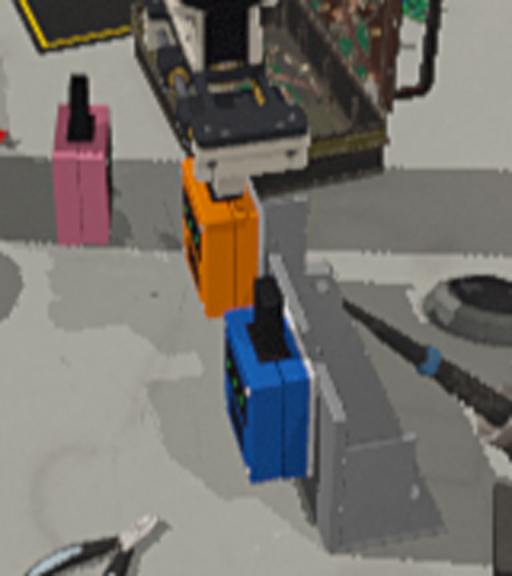

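The crop shows the orange module raised about 31 mm at the panel, with blue unmoved and the wrist force at −2 N, the module's own weight. Next I'll pull it straight off along the stand's −x.

Request:
apply_moves --targets '[{"dp": [-0.002, 0, 0], "yaw": 0}, {"dp": [-0.005, 0, 0], "yaw": 0}, {"dp": [-0.009, 0, 0], "yaw": 0}, {"dp": [-0.014, 0, 0], "yaw": 0}, {"dp": [-0.02, -0.0005, 0], "yaw": 0}, {"dp": [-0.026, -0.0005, 0], "yaw": 0}, {"dp": [-0.032, -0.0005, 0], "yaw": 0}, {"dp": [-0.038, -0.001, 0], "yaw": 0}, {"dp": [-0.042, -0.001, 0], "yaw": 0}, {"dp": [-0.044, -0.001, 0], "yaw": 0}, {"dp": [-0.045, -0.001, 0], "yaw": 0}, {"dp": [-0.045, -0.001, 0], "yaw": 0}]'

```text
time_s: 6.62
tcp_pos: [0.4471, -0.2025, 0.2057]
eef_rot: [180.0, -0.0, 1.2]
contact_force: [-0.4, -0.9, -2.9]
gripper_width: 0.03
gripper_force: 25.0
```

```bash
python3 - <<'E'
from m import *
c0=dict(np.load('/tmp/side.npz'));c=cap('side')
for q in (c0,c):
    W=pts(q); M,H=masks(q)
    for k in('orange','blue'):
        b,st=big(M[k]); P=W[b]; P=P[~np.isnan(P[:,0])]; print(k,st,np.percentile(P[:,2],[2,98]).round(4),np.median(P,0).round(4))
d=np.load('/tmp/top.npz'); c={k:d[k] for k in d}; W=pts(c)
# tall things on the way
for y in np.arange(-.2,.5,.05):
    m=(W[...,0]>.35)&(W[...,0]<.60)&(abs(W[...,1]-y-.025)<.025); print(round(y,2),np.nanpercentile(W[m][:,2],99).round(3),end=' | ')
E
```

```text
orange [277 229  24  50 700] [0.0803 0.1718] [ 0.4843 -0.2401  0.1415]
blue [290 276  26  55 885] [0.0468 0.1403] [ 0.4878 -0.3798  0.1126]
orange [260 238  23  44 697] [0.0778 0.1717] [ 0.4427 -0.2416  0.139 ]
blue [290 276  26  55 889] [0.0467 0.1404] [ 0.4878 -0.3799  0.1135]
-0.2 0.19 | -0.15 0.139 | -0.1 0.005 | -0.05 0.152 | -0.0 0.138 | 0.05 0.067 | 0.1 0.068 | 0.15 0.068 | 0.2 0.069 | 0.25 0.008 | 0.3 0.009 | 0.35 0.008 | 0.4 0.008 | 0.45 0.005 |
```

It's free; blue hasn't moved. Next I'll lift over the pink module (0.152 m) and travel to the mat.

Request:
apply_moves --targets '[{"dp": [0, 0, 0.008], "yaw": 0}, {"dp": [0, 0, 0.022], "yaw": 0}, {"dp": [0, 0, 0.04], "yaw": 0}, {"dp": [0, 0, 0.06], "yaw": 0}, {"dp": [0, 0, 0.08], "yaw": 0}, {"dp": [0, 0.003, 0.1], "yaw": 0}, {"dp": [0, 0.01, 0.113], "yaw": 0}, {"dp": [0.001, 0.025, 0.12], "yaw": 0}, {"dp": [0.002, 0.045, 0.12], "yaw": 0}, {"dp": [0.003, 0.07, 0.12], "yaw": 0}, {"dp": [0.004, 0.1, 0.12], "yaw": 0}, {"dp": [0.005, 0.13, 0.12], "yaw": 0}, {"dp": [0.006, 0.16, 0.12], "yaw": 0}, {"dp": [0.007, 0.19, 0.12], "yaw": 0}, {"dp": [0.008, 0.22, 0.12], "yaw": 0}, {"dp": [0.009, 0.25, 0.12], "yaw": 0}, {"dp": [0.01, 0.28, 0.12], "yaw": 0}, {"dp": [0.011, 0.305, 0.12], "yaw": 0}, {"dp": [0.012, 0.325, 0.12], "yaw": 0}, {"dp": [0.013, 0.335, 0.12], "yaw": 0}]'

```text
time_s: 8.33
tcp_pos: [0.4604, 0.1348, 0.326]
eef_rot: [-180.0, -0.0, 1.3]
contact_force: [0.1, -0.2, -2.2]
gripper_width: 0.0299
gripper_force: 25.0
```

Request:
apply_moves --targets '[{"dp": [0, 0.008, 0], "yaw": 0}, {"dp": [0, 0.025, 0], "yaw": 0}, {"dp": [0.001, 0.05, 0], "yaw": 0}, {"dp": [0.002, 0.08, 0], "yaw": 0}, {"dp": [0.003, 0.11, 0], "yaw": 0}, {"dp": [0.004, 0.14, 0], "yaw": 0}, {"dp": [0.005, 0.17, 0], "yaw": 0}, {"dp": [0.006, 0.195, 0], "yaw": 0}, {"dp": [0.006, 0.21, 0], "yaw": 0}, {"dp": [0.006, 0.218, -0.005], "yaw": 0}, {"dp": [0.006, 0.221, -0.02], "yaw": 0}, {"dp": [0.006, 0.221, -0.04], "yaw": 0}, {"dp": [0.006, 0.221, -0.065], "yaw": 0}, {"dp": [0.006, 0.221, -0.09], "yaw": 0}, {"dp": [0.006, 0.221, -0.115], "yaw": 0}, {"dp": [0.006, 0.221, -0.135], "yaw": 0}, {"dp": [0.006, 0.221, -0.148], "yaw": 0}, {"dp": [0.006, 0.221, -0.155], "yaw": 0}, {"dp": [0.006, 0.221, -0.155], "yaw": 0}, {"dp": [0.006, 0.221, -0.155], "yaw": 0}]'

```text
time_s: 10.0
tcp_pos: [0.4666, 0.3531, 0.171]
eef_rot: [180.0, -0.0, 1.2]
contact_force: [0.6, 0.0, -1.2]
gripper_width: 0.0302
gripper_force: 25.0
```

```bash
python3 - <<'E'
from m import *
s=get_state(); print(s['tcp_pos'],s['contact_force'],s['gripper_width'])
for n in('side','top'):
    c=cap(n); W=pts(c); M,H=masks(c)
    for k in('orange','blue'):
        b,st=big(M[k]); P=W[b]; P=P[~np.isnan(P[:,0])]; print(n,k,st,np.percentile(P[:,2],[2,98]).round(4),np.median(P,0).round(4),P.min(0).round(4),P.max(0).round(4))
    if n=='side': cv2.imwrite('pics/s3.png',cv2.resize(c['image'][60:260,150:350,::-1],None,fx=3,fy=3,interpolation=cv2.INTER_CUBIC))
E
```

```text
[0.46658798 0.35311669 0.17103363] [ 0.5682404   0.00200658 -1.17472231] 0.03018053135956513
side orange [239 143  16  36 410] [0.0383 0.138 ] [0.4612 0.3139 0.0996] [ 0.4425  0.3044 -0.0007] [0.4845 0.4187 0.1406]
side blue [291 276  25  55 892] [0.0468 0.1405] [ 0.4882 -0.3799  0.1147] [ 0.4704 -0.3858  0.0108] [ 0.5158 -0.1709  0.1725]
top orange [164 213  13   8  69] [0.049  0.1384] [0.448  0.3164 0.0909] [0.4458 0.3132 0.0455] [0.458  0.3335 0.1392]
top blue [408 192  45  22 411] [0.0549 0.1427] [ 0.4836 -0.3158  0.138 ] [ 0.4712 -0.3801  0.0519] [ 0.5119 -0.299   0.1887]
```

View pics/s3.png

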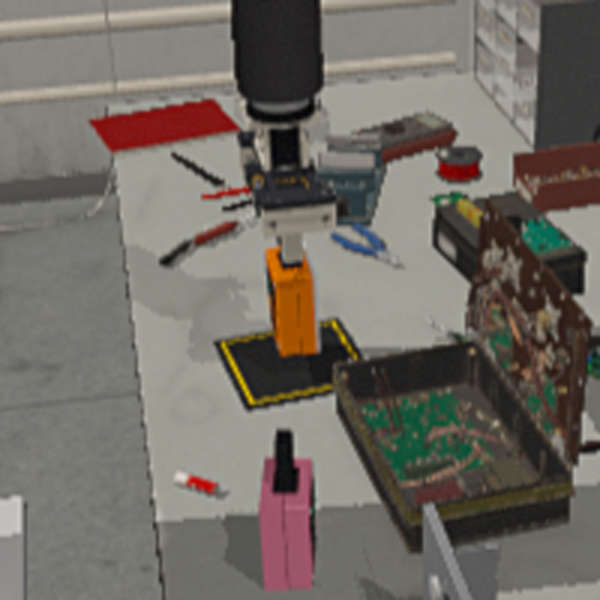

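The side crop shows the module upright over the middle of the mat, with its underside about 33 mm up. Next I'll lower it most of the way, then creep.

Request:
apply_moves --targets '[{"dp": [0, 0, -0.003], "yaw": 0}, {"dp": [0, 0, -0.008], "yaw": 0}, {"dp": [0, 0, -0.014], "yaw": 0}, {"dp": [0, 0, -0.02], "yaw": 0}, {"dp": [0, 0, -0.024], "yaw": 0}, {"dp": [0, 0, -0.027], "yaw": 0}, {"dp": [0, 0, -0.028], "yaw": 0}, {"dp": [0, 0, -0.029], "yaw": 0}, {"dp": [0, 0, -0.029], "yaw": 0}, {"dp": [0, 0, -0.029], "yaw": 0}]'

```text
time_s: 10.93
tcp_pos: [0.4663, 0.3537, 0.1417]
eef_rot: [-180.0, -0.0, 1.2]
contact_force: [-0.4, -0.4, -2.9]
gripper_width: 0.0299
gripper_force: 25.0
```

Request:
apply_moves --targets '[{"dp": [0, 0, -0.0005], "yaw": 0}, {"dp": [0, 0, -0.001], "yaw": 0}, {"dp": [0, 0, -0.0015], "yaw": 0}, {"dp": [0, 0, -0.002], "yaw": 0}, {"dp": [0, 0, -0.0025], "yaw": 0}, {"dp": [0, 0, -0.003], "yaw": 0}, {"dp": [0, 0, -0.003], "yaw": 0}, {"dp": [0, 0, -0.003], "yaw": 0}]'

```text
time_s: 11.6
tcp_pos: [0.4662, 0.3535, 0.1385]
eef_rot: [180.0, 0.0, 1.2]
contact_force: [0.6, 0.6, -2.7]
gripper_width: 0.0302
gripper_force: 25.0
```

Request:
apply_moves --targets '[{"dp": [0, 0, -0.0004], "yaw": 0}, {"dp": [0, 0, -0.0008], "yaw": 0}, {"dp": [0, 0, -0.0012], "yaw": 0}, {"dp": [0, 0, -0.0015], "yaw": 0}, {"dp": [0, 0, -0.0015], "yaw": 0}, {"dp": [0, 0, -0.0015], "yaw": 0}]'

```text
time_s: 12.1
tcp_pos: [0.4665, 0.3536, 0.1381]
eef_rot: [-180.0, -0.1, 1.2]
contact_force: [-1.3, -1.8, 4.7]
gripper_width: 0.0298
gripper_force: 25.0
```

It has touched down at about 7 N. Next I'll release, then withdraw straight up.

Request:
apply_moves --targets '[{"dp": [0, 0, 0], "yaw": 0}, {"dp": [0, 0, 0], "yaw": 0}, {"dp": [0, 0, 0], "yaw": 0}, {"dp": [0, 0, 0], "yaw": 0}, {"dp": [0, 0, 0], "yaw": 0}, {"dp": [0, 0, 0], "yaw": 0}, {"dp": [0, 0, 0], "yaw": 0}, {"dp": [0, 0, 0], "yaw": 0}, {"dp": [0, 0, 0], "yaw": 0}, {"dp": [0, 0, 0], "yaw": 0}]' --grip -1

```text
time_s: 12.93
tcp_pos: [0.4662, 0.3535, 0.137]
eef_rot: [180.0, 0.0, 1.2]
contact_force: [0.5, 0.3, 0.4]
gripper_width: 0.0863
gripper_force: 0.0
```

Request:
apply_moves --targets '[{"dp": [0, 0, 0.003], "yaw": 0}, {"dp": [0, 0, 0.01], "yaw": 0}, {"dp": [0, 0, 0.02], "yaw": 0}, {"dp": [0, 0, 0.035], "yaw": 0}, {"dp": [0, 0, 0.055], "yaw": 0}, {"dp": [0, 0, 0.08], "yaw": 0}, {"dp": [0, 0, 0.105], "yaw": 0}, {"dp": [0, 0, 0.13], "yaw": 0}, {"dp": [0, 0, 0.145], "yaw": 0}, {"dp": [0, 0, 0.15], "yaw": 0}, {"dp": [0, 0, 0.15], "yaw": 0}, {"dp": [0, 0, 0.15], "yaw": 0}]'

```text
time_s: 13.93
tcp_pos: [0.4659, 0.3534, 0.287]
eef_rot: [-180.0, 0.0, 1.2]
contact_force: [-0.1, -0.5, -1.2]
gripper_width: 0.0879
gripper_force: 0.0
```

```bash
python3 - <<'E'
from m import *
s=get_state(); print(s['tcp_pos'],s['contact_force'],s['gripper_width'])
c=cap('side'); W=pts(c); M,H=masks(c)
for k in('orange','blue'):
    b,st=big(M[k]); P=W[b]; P=P[~np.isnan(P[:,0])]; print(k,st,np.percentile(P[:,2],[2,98]).round(4),np.median(P,0).round(4))
    T=P[(P[:,2]>.096)&(P[:,2]<.112)] if k=='orange' else P[:0]
    if len(T)>5: print('near top',T.min(0),T.max(0))
cv2.imwrite('pics/s4.png',cv2.resize(c['image'][90:330,170:370,::-1],None,fx=2.4,fy=2.4,interpolation=cv2.INTER_CUBIC))
E
```

```text
[0.46588175 0.35337796 0.28701261] [-0.09901848 -0.54299228 -1.15287589] 0.08785459518124915
orange [239 150  17  37 412] [0.0055 0.1057] [0.4615 0.3149 0.0666]
near top [0.44310808 0.30516933 0.09620837] [0.48400949 0.39394913 0.10819499]
blue [291 276  26  55 891] [0.0463 0.1404] [ 0.488  -0.3798  0.1137]
```

View pics/s4.png

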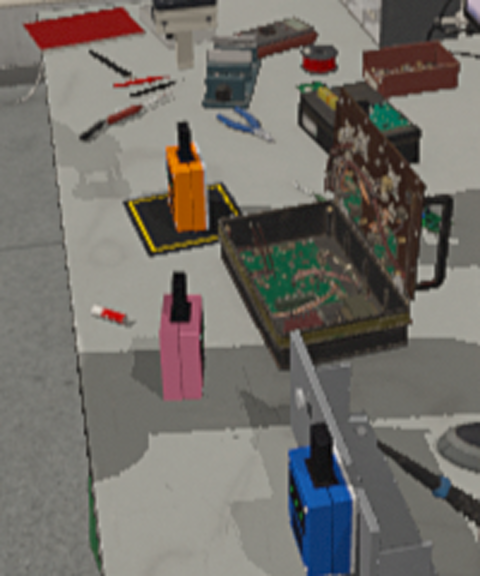

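The crop shows the orange module upright in the middle of the mat at (187,190), blue still hung at (320,505), and the gripper clear. I'll hand the job in.

```bash
python3 -c "
from plant import r
print(r.close_job())"
```

```text
the job is handed in; nothing more can be done
None
```

The orange module came off its stud and stands upright in the middle of the black mat, the blue module still hangs where it was, and the job is handed in; no verdict was shown.

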